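# Brake the turning puzzle wheel and lock it with its pin

## Robot

A 6-joint arm with a two-finger parallel gripper is mounted at the origin on the work surface. World frame = base frame: x ahead of the robot, y to its left, z up, the work surface at z = 0. Lengths are in m, angles in degrees, forces in N, time in s.
With the tool pointing down it reaches from about 0.375 to 0.9 m from the base axis. Payload 3.1 kg.
Tool frame: the origin (TCP) lies at the very end of the fingers, on their centre line; the grasp point (between the pads) lies 19 mm behind it (grasp_offset is the distance from the TCP to the grasp point, in m); z points along the fingers, y is the direction in which the jaws open and shut (so a half turn about z gives the same grasp; the last joint's range is limited). The gripper opens to 87 mm and grips with 3 to 60 N. Pads are 19 mm wide; open, the fingers measure 117 mm over their backs; the gripper's body (75 mm by 190 mm) begins 51 mm behind the grasp point.
Start: joints at [59.559, 30.224, 82.088, -0, 67.689, -10.227], TCP at [0.216, 0.586, 0.223] pointing down, gripper open.
Joint ranges: [-176.69, 176.69], [-43.24, 126.21], [12.49, 139.97], [-82, 262], [0, 151.66], [-163.58, 163.58]. Speed limits (degrees/s): [159.86, 159.86, 180, 180, 180, 180].

## Interface

Orientations are given as a 3x3 rotation matrix whose columns are the frame's x, y, z axes.
In Python, from rig import * gives the robot as it stands. The module is installed in compiled form; this text tells all that it offers.
- The arm moves only by the tool play_rows, never from a script. Its argument "plan" is a list that holds one entry, the list of rows, each a list of 7 numbers: the shift along the world's x, y, z each as a share of 5 cm, from -1 to 1, then the turn, a rotation vector about the world's x, y, z each as a share of pi rad, from -1 to 1, then the gripper's target within -1 to 1 (fully open at 1, half-way at 0, shut at -1). A call has 1 to 12 rows; each row shifts and turns the commanded pose from where the row before left it; what a row does not reach is not made up. A row lasts 1/10 s, in which the tool goes at most 50 mm and 8.59 degrees, less where a joint would pass 70% of its speed; a pose out of reach is approached as far as the arm can. A call with a number of a shift or a turn outside -1 to 1 is refused whole. A call with a gripper value outside its range is refused whole. The fingers move at their own pace and stop on an object; the grip force is fixed at half the most. Time passes only in rows, so rows that do not move let the fingers close. It gives the time, the measured TCP pose, the force and the opening at its end, in the units of the state.
- read_state(): the state, without advancing time (a new reading comes with each control period).
- capture(name): name is "side" or "top" or "wrist"; returns the picture (480x640x3 uint8, red, green, blue); there is no depth.
- camera_params(name): a dict with "intrinsics" (3x3 intrinsics, pixels), "R" (3x3) and "t" (3): a world point X has camera coordinates R X + t; the wrist camera has in their place "mount" (4x4, takes a point from camera to tool coordinates, whose origin is the TCP and whose axes are the flange's). Camera axes: x right, y down, z forward; pixel columns grow to the right and rows downward; lengths in m; the calibration is good to about 2 mm. A picture is of the moment at which its call begins: read the wrist's pose just before it. camera_params takes no time and is no camera call.
- hand_in(): hands the job in, once; it reports no verdict.
The state is a dict: "time_s": time; "joint_positions": joint angles; "qvel": joint speeds; "tau": joint torques, N m; "position": TCP position; "tcp_rot": TCP orientation; "force": force on the tool from outside, world axes, zero at the start; "moment": the same for the moment, N m; "opening": opening from 0.0 (shut) to 1.0 (fully open).
Only numpy, scipy, OpenCV 4.12 (cv2) and the standard library are available. Lean on these libraries where they do the work, as an engineer would, in place of code of your own. Each camera call takes 0.05 s, during which the arm holds its last target. There are 200 camera calls.

## Task

Take the square-knobbed locking pin out of the peg rack, press its foot gently on the turning puzzle wheel above the fixed slot in the base until the wheel runs at less than half its speed, and so let the wheel's hole come to a stop under the pin, in line with the slot. Then push the pin down through the hole into the slot until its knob is fully home on the wheel, and let go with the wheel locked and the pin upright. Never bear down hard on the wheel, and leave the pegs and puzzle pieces alone.

Things in the scene. Friction and masses are not known exactly. Their poses are not given: they have to be found in the camera images.
- wheel (a joint): Angle of the turning puzzle wheel (rad, not wrapped), growing anticlockwise from above. A weak drive that cannot be switched off turns it anticlockwise at about 1.3 rad/s, with a flywheel's momentum; it starts again when let go. Rubbing on its top slows it in proportion to the press: at the hole's circle 6 to 11 N stops it (friction varies). It must never take over 20 N.
- spindle (a joint): How far the wheel is pressed down on its springy spindle (m; 0 = up). The whole wheel starts to sink at a press of 0.5 to 4 N (this varies from wheel to wheel), sinks 1 mm for each further 1 N, and stops hard after 10 mm. It comes back up when let go.
- hole (a point): Centre of the wheel's only hole (round, 21.5 mm diameter, right through), in the plane of the wheel's top face; it goes round with the wheel at 88 mm from the axle.
- axle (a point): Centre of the wheel, a plywood disc of 230 mm diameter, 14 mm thick, with inlaid shapes near its middle; in the plane of its top face when nothing presses (76 mm above the table). A round steel cap of 28 mm diameter stands 8 mm above it.
- slot (a point): Point of the fixed slot which the hole passes over, 88 mm from the axle, level with the top of the 280 x 280 x 50 mm wooden base (26 mm below the wheel's top face). The slot is 20.5 mm wide, 38 mm deep and runs radially from 66 to 132 mm from the axle under the wheel; its outer 17 mm shows beyond the rim. x axis: from the slot towards the axle; z up.
- pin_knob (a point): Centre of the square knob (30 x 30 mm, 45 mm tall, sides along this point's x and y) of the wooden locking pin, about 90 g. The knob's flat underside is 22.5 mm below this point; under it a round shaft, 18 mm diameter, 60 mm long, its last 6 mm tapering to a flat 12 mm foot. Stands upright, 30 mm deep, in the middle hole of the rack.
- pin_foot (a point): Centre of the flat foot (lower end) of the locking pin, 82.5 mm below pin_knob.
- rack: Fixed wooden peg rack, 170 x 60 x 40 mm, with three holes 55 mm apart in a row along its x axis; origin at the centre of its underside. The locking pin stands in the middle hole.
- thin_peg: Plain round wooden peg, 12 mm diameter, 60 mm long, in the rack at one end, standing 30 mm out of it (origin at its foot). To be left alone.
- thick_peg: Plain round wooden peg, 25 mm diameter, 60 mm long, in the rack at the other end, standing 30 mm out of it (origin at its foot). To be left alone.
- disc_piece: Loose round puzzle piece, 60 mm across, 8 mm thick with a small knob to 28 mm high, lying on the table (origin under its centre). To be left alone.
- square_piece: Loose square puzzle piece, 50 mm, 8 mm thick with a small knob to 28 mm high, lying on the table. To be left alone.
- cross_piece: Loose cross-shaped puzzle piece, 60 mm, 8 mm thick with a small knob to 28 mm high, lying on the table. To be left alone.
Things that resemble listed ones, but are neither listed nor needed, are in the scene too. What is shaped like the part that bears pin_knob but blue is not meant.

How it is judged:
By the outcome, as a careful person would: the job done as asked, in the order asked, and still so for the second after the job is handed in, with the robot touching nothing.
It also fails if it takes over 64 s, if anything falls off the work surface, if the arm or the gripper's body presses on something with over 40 N, if the wrist force passes 120 N, or if a joint passes its speed limit or range.

## Working session

There is one attempt and no reset: what is moved stays moved. The work goes in short steps, Python scripts to look and compute and a tool call to move; the robot and the scene stay as the last step left them, time stands still between calls to the robot, and variables do not carry over. Pictures are saved under pics/ and viewed, about 8 in all and at most 12, crops included, and the job is handed in when it is done.

Besides the shell and the picture viewer there is one more tool, called after "Call:" in YAML: its name, and indented under it one key for each argument. play_rows: Moves the arm, as the interface text tells. Its arguments: {"type":"object","properties":{"plan":{"type":"array"}},"required":["plan"]}

```bash
mkdir -p pics && python3 - <<'E'
from rig import *
import cv2,numpy as np
s=read_state();print({k:np.round(v,4).tolist() for k,v in s.items()})
for n in("top","side"):
    cv2.imwrite(f"pics/{n}0.png",capture(n)[:,:,::-1])
for n in("top","side","wrist"):
    p=camera_params(n);print(n,{k:np.round(v,4).tolist() for k,v in p.items()})
E
```

```text
{'time_s': 0.0, 'joint_positions': [59.5578, 30.2783, 82.1564, -0.0007, 67.6873, -10.2249], 'qvel': [0.0576, 0.081, 0.0738, -0.0872, -0.0728, 0.0682], 'tau': [-0.0003, -44.0044, -17.6596, 0.0634, 0.058, -0.0001], 'position': [0.2156, 0.5859, 0.2216], 'tcp_rot': [[-0.9384, 0.3456, -0.0011], [0.3456, 0.9384, -0.0018], [0.0004, -0.0021, -1.0]], 'force': [-0.4378, 0.1373, -0.1186], 'moment': [-0.0211, -0.001, 0.0314], 'opening': 0.9969}
top {'intrinsics': [[508.0837, 0.0, 320.0707], [0.0, 508.0837, 248.7225], [0.0, 0.0, 1.0]], 'R': [[-0.0125, -0.9999, -0.006], [-0.9978, 0.0129, -0.0652], [0.0653, 0.0052, -0.9979]], 't': [-0.1304, 0.5501, 1.0971]}
side {'intrinsics': [[561.8088, 0.0, 323.0973], [0.0, 561.8088, 241.8633], [0.0, 0.0, 1.0]], 'R': [[0.9796, -0.1997, 0.0238], [-0.0859, -0.5224, -0.8483], [0.1819, 0.829, -0.5289]], 't': [-0.5281, 0.0503, 1.0204]}
wrist {'intrinsics': [[426.7618, 0.0, 321.5799], [0.0, 426.7618, 239.0816], [0.0, 0.0, 1.0]], 'mount': [[0.0003, -0.9594, -0.2822, 0.0765], [1.0, 0.0003, -0.0001, 0.0015], [0.0002, -0.2822, 0.9594, -0.1616], [0.0, 0.0, 0.0, 1.0]]}
```

View pics/top0.png

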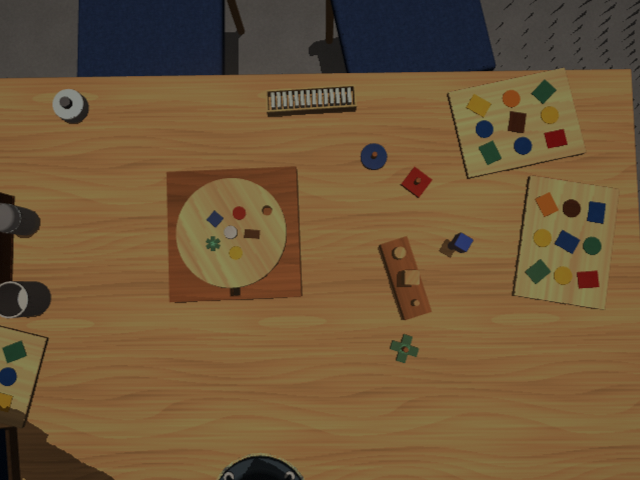

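View pics/side0.png

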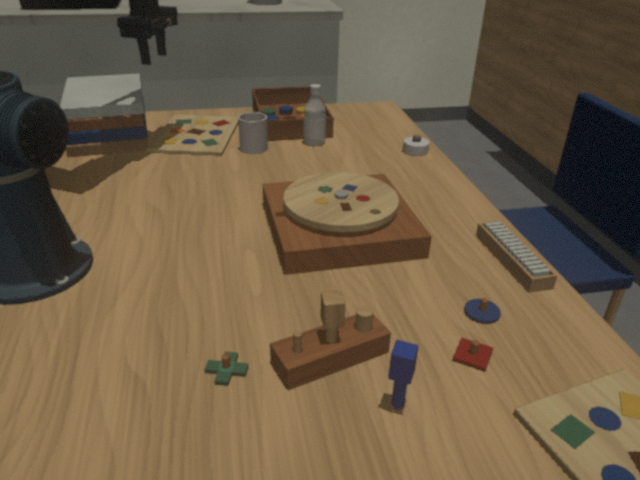

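Top view: base and wheel with the cap at (231,233), the visible slot end at (235,292) and the hole at (267,210). The rack is near (405,278). There are two pin candidates: a natural wood one in the rack's middle hole (411,278), and a blue one standing on the table (461,242). The wooden one in the rack is the one meant. I'll confirm that in a crop.

```bash
python3 - <<'E'
import cv2,numpy as np
im=cv2.imread("pics/top0.png")
a=cv2.resize(im[160:310,160:310],(600,600),interpolation=cv2.INTER_CUBIC)
cv2.imwrite("pics/c1.png",a)
b=cv2.resize(im[230:330,370:480],None,fx=6,fy=6,interpolation=cv2.INTER_CUBIC)
b=np.clip(b*1.6,0,255).astype(np.uint8)
cv2.imwrite("pics/c2.png",b)
E
```

```text
(no output)
```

View pics/c1.png

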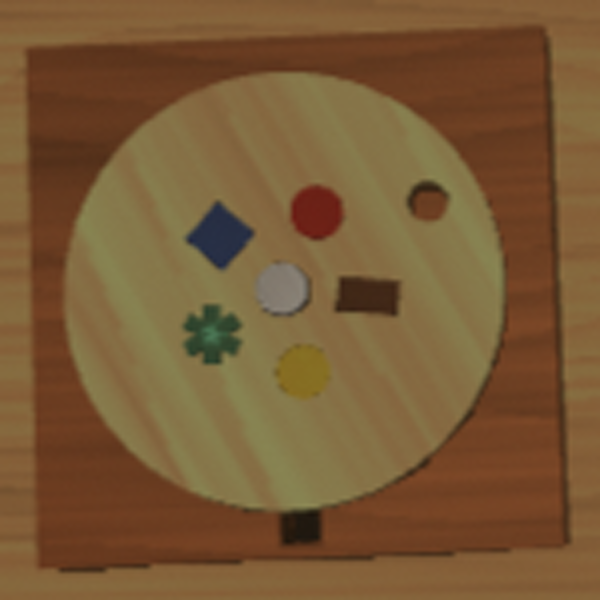

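View pics/c2.png

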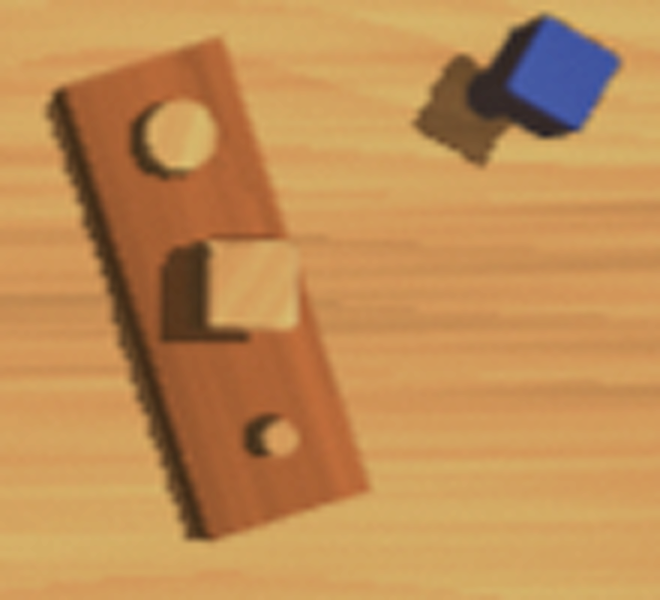

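The crop confirms it: the natural wood square-knobbed pin stands in the rack's middle hole. Its top-face corners are at crop (208,240), (297,240), (300,330) and (207,330), and the blue look-alike stands on the table. Next I compute positions.

```bash
cat > h.py <<'E'
import numpy as np,cv2
from rig import *
def cam(n,s=None):
    p=camera_params(n);K=np.array(p["intrinsics"])
    if n!="wrist": return K,np.array(p["R"]),np.array(p["t"])
    s=s or read_state();T=np.eye(4);T[:3,:3]=s["tcp_rot"];T[:3,3]=s["position"]
    M=np.linalg.inv(T@np.array(p["mount"]));return K,M[:3,:3],M[:3,3]
def ray(c,px,z):
    K,R,t=c;d=R.T@np.linalg.solve(K,[px[0],px[1],1]);o=-R.T@t
    return o+d*(z-o[2])/d[2]
def proj(c,X):
    K,R,t=c;q=K@(R@np.array(X)+t);return q[:2]/q[2]
def st():
    s=read_state();print(round(s["time_s"],2),"p",np.round(s["position"],4),"F",np.round(s["force"],2),"op",round(float(s["opening"]),3));return s
E
python3 - <<'E'
from h import *
c=cam("top")
u1=lambda x,y:((x+.5)/4-.5+160,(y+.5)/4-.5+160)
u2=lambda x,y:((x+.5)/6-.5+370,(y+.5)/6-.5+230)
P=lambda n,v:print(n,np.round(v,4))
P("axle cap",ray(c,u1(282,288),.084))
rim=[ray(c,u1(*q),.076) for q in((65,291),(503,291),(286,72),(286,511))]
P("rim c",[ (rim[2][0]+rim[3][0])/2,(rim[0][1]+rim[1][1])/2]);P("diam",[rim[0][1]-rim[1][1],rim[2][0]-rim[3][0]])
P("slot end",ray(c,u1(301,544),.05));P("slot L",ray(c,u1(281,528),.05));P("slot R",ray(c,u1(320.5,528),.05))
b=np.array([ray(c,u1(*q),.05) for q in((27,47),(547,27),(568,543),(40,568))]);P("base",b);P("basec",b.mean(0))
P("hole",ray(c,u1(428,201),.076))
k=np.array([ray(c,u2(*q),.115) for q in((208,240),(297,240),(300,330),(207,330))]);P("knob",k);P("knobc",k.mean(0))
r=np.array([ray(c,u2(*q),.04) for q in((62,90),(220,38),(371,488),(213,538))]);P("rackc",r.mean(0))
P("peg thick",ray(c,u2(180,136),.07));P("thin",ray(c,u2(279,437),.07))
P("side campos",-cam("side")[1].T@cam("side")[2])
E
```

```text
axle cap [0.582  0.0479 0.084 ]
rim c [0.5817 0.0484]
diam [0.2286 0.2298]
slot end [0.449  0.0442 0.05  ]
slot L [0.4576 0.0548 0.05  ]
slot R [0.4574 0.0339 0.05  ]
base [[ 0.7177  0.1916  0.05  ]
 [ 0.7247 -0.0888  0.05  ]
 [ 0.4478 -0.0973  0.05  ]
 [ 0.4381  0.1826  0.05  ]]
basec [0.5821 0.047  0.05  ]
hole [ 0.6274 -0.027   0.076 ]
knob [[ 0.4982 -0.3053  0.115 ]
 [ 0.4978 -0.3348  0.115 ]
 [ 0.468  -0.3351  0.115 ]
 [ 0.4684 -0.3042  0.115 ]]
knobc [ 0.4831 -0.3199  0.115 ]
rackc [ 0.4829 -0.3198  0.04  ]
peg thick [ 0.5355 -0.3036  0.07  ]
thin [ 0.4309 -0.3354  0.07  ]
side campos [ 0.3361 -0.925   0.595 ]
```

Call:
play_rows:
  plan:
    - [[0.4, -0.8, 0.03, 0, 0, 0.0374, 1], [0.4, -0.8, 0.03, 0, 0, 0.0374, 1], [0.4, -0.8, 0.03, 0, 0, 0.0374, 1], [0.4, -0.8, 0.03, 0, 0, 0, 1], [0.4, -0.8, 0.03, 0, 0, 0, 1], [0.4, -0.8, 0.03, 0, 0, 0, 1], [0.4, -0.8, 0.03, 0, 0, 0, 1], [0.4, -0.8, 0.03, 0, 0, 0, 1], [0.4, -0.8, 0, 0, 0, 0, 1], [0.4, -0.8, 0, 0, 0, 0, 1], [0.4, -0.8, 0, 0, 0, 0, 1], [0.4, -0.8, 0, 0, 0, 0, 1]]

```text
time_s: 1.3
position: [0.4562, 0.1048, 0.2344]
tcp_rot: [[-1.0, 0.0, -0.0], [0.0, 1.0, 0.0], [0.0, 0.0, -1.0]]
force: [0.6, 0.8, -0.2]
opening: 0.994
```

Call:
play_rows:
  plan:
    - [[0.054, -0.85, -0.1, 0, 0, 0, 1], [0.054, -0.85, -0.1, 0, 0, 0, 1], [0.054, -0.85, -0.1, 0, 0, 0, 1], [0.054, -0.85, -0.1, 0, 0, 0, 1], [0.054, -0.85, -0.1, 0, 0, 0, 1], [0.054, -0.85, -0.1, 0, 0, 0, 1], [0.054, -0.85, -0.1, 0, 0, 0, 1], [0.054, -0.85, -0.1, 0, 0, 0, 1], [0.054, -0.85, -0.1, 0, 0, 0, 1], [0.054, -0.85, -0.1, 0, 0, 0, 1], [0, 0, 0, 0, 0, 0, 1]]

```text
time_s: 2.4
position: [0.4834, -0.3246, 0.1837]
tcp_rot: [[-1.0, 0.005, 0.002], [0.005, 1.0, -0.004], [-0.002, -0.004, -1.0]]
force: [-0.1, -0.4, -0.0]
opening: 0.999
```

```bash
python3 - <<'E'
from h import *
s=st();c=cam("wrist",s);im=capture("wrist")[:,:,::-1].copy()
for X in((.483,-.32,.115),(.468,-.335,.115),(.498,-.305,.115)):
    q=proj(c,X);print(q);cv2.drawMarker(im,(int(q[0]),int(q[1])),(0,0,255),0,12,1)
cv2.imwrite("pics/w1.png",im)
E
```

```text
2.4 p [ 0.4834 -0.3246  0.1837] F [-0.11 -0.36 -0.04] op 0.999
[328.15069967 252.3033757 ]
[301.24566616 226.84136774]
[354.14328604 276.90187476]
```

View pics/w1.png

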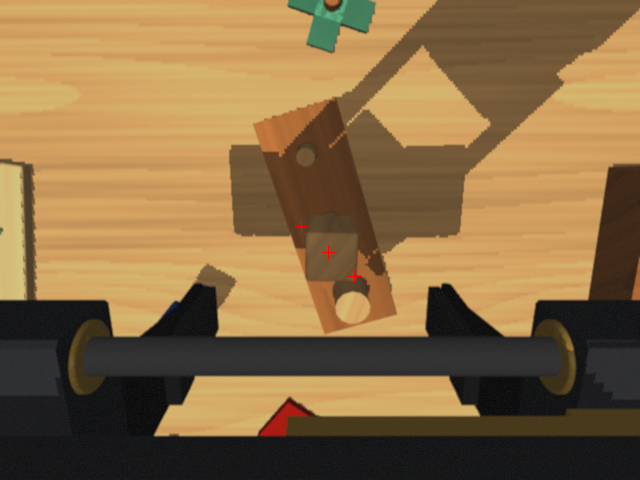

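Wrist view: the knob top is centred at about (331,256), against (328,252) predicted. That is within 2 mm, so I descend.

Call:
play_rows:
  plan:
    - [[0.02, 0, -0.4, 0, 0, 0, 1], [0, 0, -0.4, 0, 0, 0, 1], [0, 0, -0.4, 0, 0, 0, 1], [0, 0, -0.4, 0, 0, 0, 1], [0, 0, -0.4, 0, 0, 0, 1], [0, 0, 0, 0, 0, 0, 1], [0, 0, 0, 0, 0, 0, 1]]

```text
time_s: 3.15
position: [0.4838, -0.3172, 0.0846]
tcp_rot: [[-1.0, -0.001, -0.001], [-0.001, 1.0, 0.001], [0.001, 0.001, -1.0]]
force: [0.4, -0.5, -0.4]
opening: 1.001
```

Call:
play_rows:
  plan:
    - [[0, -0.04, -0.16, 0, 0, 0, 1], [0, 0, 0, 0, 0, 0, 1], [0, 0, 0, 0, 0, 0, -1], [0, 0, 0, 0, 0, 0, -1], [0, 0, 0, 0, 0, 0, -1], [0, 0, 0, 0, 0, 0, -1], [0, 0, 0, 0, 0, 0, -1], [0, 0, 0, 0, 0, 0, -1], [0, 0, 0, 0, 0, 0, -1], [0, 0, 0, 0, 0, 0, -1]]

```text
time_s: 4.15
position: [0.4839, -0.3205, 0.0765]
tcp_rot: [[-1.0, 0.0, -0.0], [0.0, 1.0, 0.0], [0.0, 0.0, -1.0]]
force: [-0.9, 0.1, 0.0]
opening: 0.357
```

Call:
play_rows:
  plan:
    - [[0, 0, 0, 0, 0, 0, -1], [0, 0, 0, 0, 0, 0, -1], [0, 0, 0.2, 0, 0, 0, -1], [0, 0, 0.2, 0, 0, 0, -1], [0, 0, 0.2, 0, 0, 0, -1], [0, 0, 0.3, 0, 0, 0, -1], [0, 0, 0.3, 0, 0, 0, -1], [0, 0, 0.3, 0, 0, 0, -1], [0, 0, 0.4, 0, 0, 0, -1], [0, 0, 0.3, 0, 0, 0, -1], [0, 0, 0, 0, 0, 0, -1]]

```text
time_s: 5.25
position: [0.4853, -0.3218, 0.1898]
tcp_rot: [[-1.0, 0.0, 0.005], [0.0, 1.0, -0.005], [-0.005, -0.005, -1.0]]
force: [1.0, 0.1, -0.8]
opening: 0.341
```

Call:
play_rows:
  plan:
    - [[0.022, 0.6, 0, 0, 0, 0, -1], [0.022, 0.8, 0, 0, 0, 0, -1], [0.022, 0.8, 0, 0, 0, 0, -1], [0.022, 0.8, 0, 0, 0, 0, -1], [0.022, 0.8, 0, 0, 0, 0, -1], [0.022, 0.8, 0, 0, 0, 0, -1], [0.022, 0.8, 0, 0, 0, 0, -1], [0.022, 0.8, 0, 0, 0, 0, -1], [0.022, 0.8, 0, 0, 0, 0, -1], [0, 0.3, 0, 0, 0, 0, -1], [0, 0, 0, 0, 0, 0, -1], [0, 0, 0, 0, 0, 0, -1]]

```text
time_s: 6.45
position: [0.4937, 0.0444, 0.1864]
tcp_rot: [[-1.0, -0.001, -0.0], [-0.001, 1.0, -0.0], [0.0, -0.0, -1.0]]
force: [0.2, -1.1, -1.1]
opening: 0.341
```

```bash
python3 - <<'E'
from h import *
s=st();c=cam("wrist",s);cv2.imwrite("pics/w2.png",capture("wrist")[:,:,::-1]);np.savez("w2.npz",K=c[0],R=c[1],t=c[2],p=s["position"])
t=read_state()["time_s"];cv2.imwrite("pics/t2.png",capture("top")[:,:,::-1]);print(t)
p=s["position"];f=p+[0,0,-.0665]
print("foot pred",proj(c,f),"slotend",proj(c,(.4493,.0442,.05)),"slot pt on wheel top",proj(c,(.494,.0454,.076)))
a=cv2.imread("pics/w2.png");b=cv2.imread("pics/t2.png")[150:310,160:310]
b=cv2.resize(b,None,fx=3,fy=3,interpolation=cv2.INTER_CUBIC)
E
```

```text
6.45 p [0.4937 0.0444 0.1864] F [ 0.23 -1.14 -1.1 ] op 0.341
6.5
foot pred [319.75684113 254.3990955 ] slotend [319.93542618 161.44910379] slot pt on wheel top [321.56883706 233.92999752]
```

View pics/w2.png

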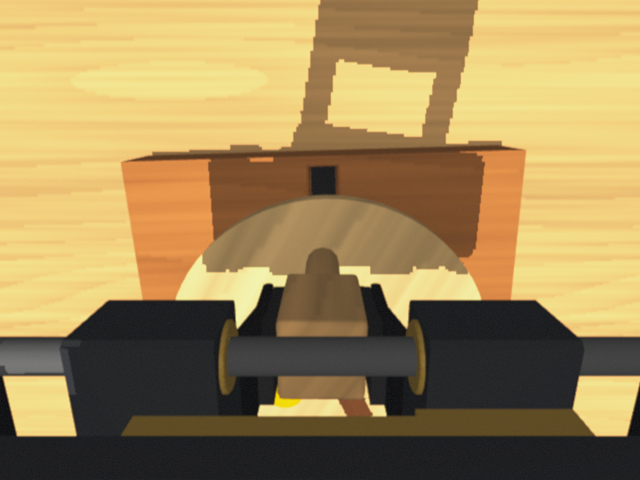

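```bash
python3 - <<'E'
import cv2
a=cv2.imread("pics/w2.png")[140:300,260:400]
a=cv2.resize(a,None,fx=5,fy=5,interpolation=cv2.INTER_CUBIC)
cv2.imwrite("pics/c3.png",a[:, :])
E
```

```text
(no output)
```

View pics/c3.png

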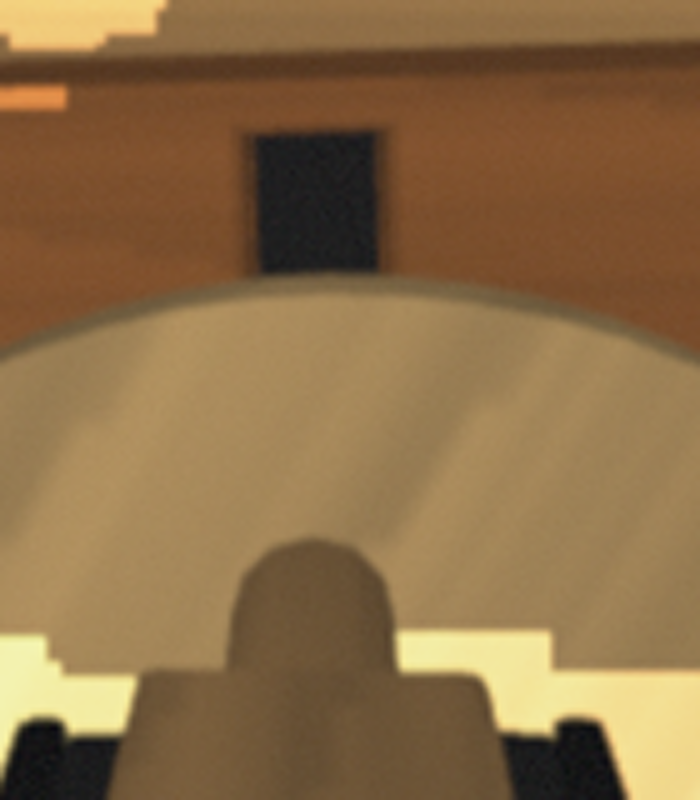

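Crop: the slot mouth spans crop x 245–384 (centre 314.5), with its outer edge at row 132. The shaft spans 230–395 (centre 312.5), and the front outline of its foot is at row 540.

```bash
python3 - <<'E'
from h import *
d=np.load("w2.npz");c=(d["K"],d["R"],d["t"]);p=d["p"]
u=lambda x,y:(260+(x+.5)/5-.5,140+(y+.5)/5-.5)
for n,q,z in(("slotmid",(314.5,200),.05),("slotL",(245,200),.05),("slotR",(384,200),.05),("slot end",(314,132),.05),("wheel rim near",(330,295),.076)):
    print(n,np.round(ray(c,u(*q),z),4))
f=p+[0,0,-.0665]
print("p",p,"foot",f)
for n,dx,dz in(("foot front",-.006,0),("shoulder front",-.009,.006),("shoulder L",0,.006)):
    q=proj(c,f+[dx,0,dz]);print(n,q,(q-[260,140])*5+2)
print("shaft axis y @shoulder", ray(c,u(312.5,600),f[2]+.006))
print("knob under front edge pred",((proj(c,p+[-.015,0,-.0065])-[260,140])*5+2))
E
```

```text
slotmid [0.4619 0.046  0.05  ]
slotL [0.4619 0.0363 0.05  ]
slotR [0.4618 0.0557 0.05  ]
slot end [0.4524 0.0459 0.05  ]
wheel rim near [0.4703 0.048  0.076 ]
p [0.49365705 0.04441711 0.18636915] foot [0.49365705 0.04441711 0.11986915]
foot front [319.75585671 244.20969614] [300.77928355 523.0484807 ]
shoulder front [319.70088997 242.17103271] [300.50444984 512.85516357]
shoulder L [319.70299737 257.85238961] [300.51498685 591.26194806]
shaft axis y @shoulder [0.49467041 0.04573572 0.12586915]
knob under front edge pred [297.23021334 630.61442421]
```

```bash
cat > wa.py <<'E'
from h import *
A=np.array([.582,.048]);SL=181.8
def rect(im):
    c=cam("top");X=[[A[0]+a,A[1]+b,.076] for a,b in((.12,.12),(.12,-.12),(-.12,-.12),(-.12,.12))]
    H=cv2.getPerspectiveTransform(np.float32([proj(c,x) for x in X]),np.float32([[0,0],[480,0],[480,480],[0,480]]))
    return cv2.warpPerspective(im,H,(480,480))   # 0.5 mm/px, up=+x, left=+y
def blobs(im):
    h=cv2.cvtColor(cv2.GaussianBlur(rect(im),(3,3),0),cv2.COLOR_BGR2HSV).astype(int)
    v,u=np.mgrid[:480,:480];x=(240-v)/2;y=(240-u)/2;r=np.hypot(x,y);o={}
    H,S=h[...,0],h[...,1]
    for n,m in(("red",((H<6)|(H>172))&(S>170)),("blue",(H>105)&(H<130)&(S>90)),("yel",(H>20)&(H<30)&(S>185)),("grn",(H>60)&(H<95)&(S>90))):
        m=m&(r>20)&(r<52)
        if m.sum()>60:o[n]=(int(m.sum()),round(np.degrees(np.arctan2(y[m].mean(),x[m].mean()))%360,1))
    return o
def look():
    t=read_state()["time_s"];im=capture("top")[:,:,::-1].copy();return t,im
E
python3 - <<'E'
from wa import *
for f in("top0","t2"): print(f,blobs(cv2.imread(f"pics/{f}.png")))
cv2.imwrite("pics/r2.png",np.hstack([rect(cv2.imread("pics/top0.png")),rect(cv2.imread("pics/t2.png"))])[:, :])
im=cv2.imread("pics/r2.png");cv2.imwrite("pics/r2.png",cv2.resize(im,(800,400)))
E
```

```text
top0 {'red': (1735, np.float64(337.8)), 'blue': (1550, np.float64(50.3)), 'yel': (1513, np.float64(192.0)), 'grn': (129, np.float64(120.1))}
t2 {'red': (1662, np.float64(101.5)), 'yel': (1456, np.float64(317.0)), 'grn': (76, np.float64(244.0))}
```

View pics/r2.png

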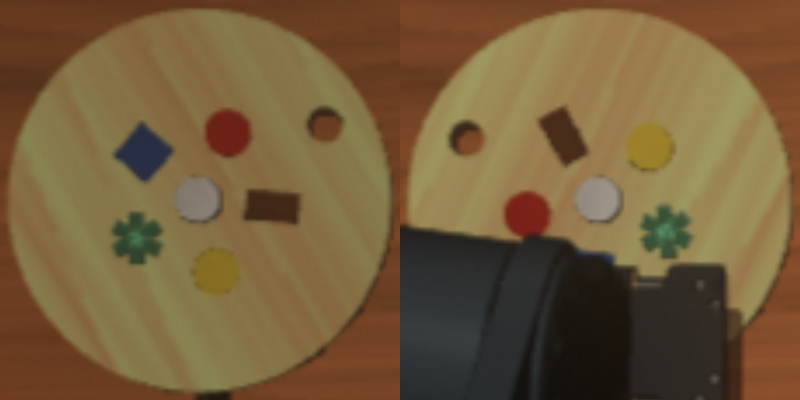

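The rectified top view shows the wheel well, with red, yellow and green trackable while the arm is in place. The speed comes out at 74.5°/s (1.30 rad/s), and the hole is next over the slot at about t = 8.06 s. I'll hover 5 mm over the wheel, let the hole pass, then touch down.

Call:
play_rows:
  plan:
    - [[0.006, 0.02, -0.2, 0, 0, 0, -1], [0, 0, -0.2, 0, 0, 0, -1], [0, 0, -0.2, 0, 0, 0, -1], [0, 0, -0.16, 0, 0, 0, -1], [0, 0, 0, 0, 0, 0, -1], [0, 0, 0, 0, 0, 0, -1]]

```text
time_s: 7.15
position: [0.494, 0.0455, 0.1481]
tcp_rot: [[-1.0, 0.0, -0.001], [0.0, 1.0, 0.0], [0.001, 0.0, -1.0]]
force: [-0.0, 0.0, -0.9]
opening: 0.342
```

```bash
python3 - <<'E'
from wa import *
for i in range(2):
    s=st();print(np.round(s["tcp_rot"][:,2],4));t,im=look();print(t,blobs(im))
E
```

```text
7.15 p [0.494  0.0455 0.1481] F [-0.01  0.05 -0.93] op 0.342
[-9.e-04  1.e-04 -1.e+00]
7.15 {'blue': (1600, np.float64(221.0)), 'yel': (1494, np.float64(6.2)), 'grn': (98, np.float64(296.8))}
7.2 p [0.4943 0.0455 0.1485] F [ 0.08 -0.86 -2.02] op 0.345
[ 1.e-04 -0.e+00 -1.e+00]
7.2 {'blue': (1677, np.float64(224.1)), 'yel': (1494, np.float64(9.9))}
```

Call:
play_rows:
  plan:
    - [[0, 0, 0, 0, 0, 0, -1], [0, 0, 0, 0, 0, 0, -1], [0, 0, 0, 0, 0, 0, -1], [0, 0, 0, 0, 0, 0, -1], [0, 0, 0, 0, 0, 0, -1], [0, 0, 0, 0, 0, 0, -1], [0, 0, 0, 0, 0, 0, -1], [0, 0, 0, 0, 0, 0, -1], [0, 0, 0, 0, 0, 0, -1], [0, 0, 0, 0, 0, 0, -1], [0, 0, -0.06, 0, 0, 0, -1], [0, 0, -0.04, 0, 0, 0, -1]]

```text
time_s: 8.45
position: [0.494, 0.0455, 0.1433]
tcp_rot: [[-1.0, 0.0, -0.0], [0.0, 1.0, 0.0], [0.0, 0.0, -1.0]]
force: [-0.3, 0.4, -0.5]
opening: 0.341
```

Call:
play_rows:
  plan:
    - [[0, 0, -0.02, 0, 0, 0, -1], [0, 0, -0.02, 0, 0, 0, -1], [0, 0, 0, 0, 0, 0, -1]]

```text
time_s: 8.75
position: [0.4941, 0.0454, 0.1414]
tcp_rot: [[-1.0, 0.0, -0.0], [0.0, 1.0, -0.0], [0.0, -0.0, -1.0]]
force: [0.2, -0.6, -0.2]
opening: 0.341
```

Call:
play_rows:
  plan:
    - [[0, 0, -0.02, 0, 0, 0, -1], [0, 0, -0.02, 0, 0, 0, -1], [0, 0, 0, 0, 0, 0, -1]]

```text
time_s: 9.05
position: [0.4945, 0.0452, 0.1397]
tcp_rot: [[-1.0, 0.0, 0.001], [0.0, 1.0, -0.001], [-0.001, -0.001, -1.0]]
force: [0.3, -0.8, 0.5]
opening: 0.342
```

```bash
python3 - <<'E'
from wa import *
for i in range(3):
    s=st();t,im=look();print(round(t,2),{k:v[1]-{"red":337.8,"blue":50.3,"yel":192,"grn":120.1}[k] for k,v in blobs(im).items()})
E
```

```text
9.05 p [0.4945 0.0452 0.1397] F [ 0.3  -0.76  0.54] op 0.342
9.05 {'red': np.float64(-53.19999999999999), 'blue': np.float64(307.2), 'grn': np.float64(-50.8)}
9.1 p [0.4945 0.0452 0.1397] F [ 0.   -1.4   0.58] op 0.339
9.1 {'red': np.float64(-50.5), 'blue': np.float64(-49.9), 'grn': np.float64(-47.69999999999999)}
9.15 p [0.4944 0.0453 0.1398] F [-0.2  -1.78  1.88] op 0.343
9.15 {'red': np.float64(-47.69999999999999), 'blue': np.float64(-47.199999999999996), 'grn': np.float64(-44.0)}
```

Call:
play_rows:
  plan:
    - [[0, 0, -0.02, 0, 0, 0, -1], [0, 0, -0.02, 0, 0, 0, -1], [0, 0, 0, 0, 0, 0, -1], [0, 0, 0, 0, 0, 0, -1]]

```text
time_s: 9.6
position: [0.4944, 0.0453, 0.1377]
tcp_rot: [[-1.0, 0.0, 0.001], [0.0, 1.0, -0.0], [-0.001, -0.0, -1.0]]
force: [-0.7, -3.4, 3.4]
opening: 0.342
```

```bash
cat >> wa.py <<'E'
REF={"red":337.8,"blue":50.3,"yel":192,"grn":120.1}
def watch(n=4):
    T=[];G=[];F=[]
    for i in range(n):
        s=read_state();F.append(s["force"]);im=capture("top")[:,:,::-1].copy()
        g=[(v[1]-REF[k]+180)%360-180 for k,v in blobs(im).items() if k!="grn" and v[0]>1300]
        if g: T.append(s["time_s"]);G.append(np.angle(np.mean(np.exp(1j*np.radians(g))),deg=True))
    if T:
        G=np.degrees(np.unwrap(np.radians(G)));sp=np.polyfit(T,G,1)[0] if len(T)>1 else 0
        print("t",round(T[-1]+.05,2),"rot",np.round(G,1),"speed",round(sp,1),"togo",round((SL-301.2-G[-1])%360,1))
    print("F",np.round(np.mean(F,0),2),"z",round(s["position"][2],4),"xy",np.round(s["position"][:2],4))
E
python3 -c "
from wa import *
watch()"
```

```text
t 9.8 rot [-28.8 -27.  -25.2 -23.3] speed 36.5 togo 263.8
F [-0.38 -2.64  3.08] z 0.1377 xy [0.4943 0.0454]
```

Call:
play_rows:
  plan:
    - [[0, 0, -0.02, 0, 0, 0, -1], [0, 0, 0, 0, 0, 0, -1], [0, 0, 0, 0, 0, 0, -1], [0, 0, 0, 0, 0, 0, -1], [0, 0, 0, 0, 0, 0, -1], [0, 0, 0, 0, 0, 0, -1]]

```text
time_s: 10.4
position: [0.4942, 0.0455, 0.1366]
tcp_rot: [[-1.0, 0.0, 0.0], [0.0, 1.0, -0.0], [-0.0, -0.0, -1.0]]
force: [0.7, -3.6, 4.7]
opening: 0.343
```

```bash
python3 -c "
from wa import *
watch()"
```

```text
t 10.6 rot [-4.7 -3.4 -2.2 -0.6] speed 27.1 togo 241.2
F [ 0.59 -3.57  4.57] z 0.1366 xy [0.4942 0.0455]
```

Call:
play_rows:
  plan:
    - [[0, 0, 0, 0, 0, 0, -1], [0, 0, 0, 0, 0, 0, -1], [0, 0, 0, 0, 0, 0, -1], [0, 0, 0, 0, 0, 0, -1], [0, 0, 0, 0, 0, 0, -1], [0, 0, 0, 0, 0, 0, -1], [0, 0, 0, 0, 0, 0, -1], [0, 0, 0, 0, 0, 0, -1], [0, 0, 0, 0, 0, 0, -1], [0, 0, 0, 0, 0, 0, -1], [0, 0, 0, 0, 0, 0, -1], [0, 0, 0, 0, 0, 0, -1]]

```text
time_s: 11.8
position: [0.4941, 0.0455, 0.1365]
tcp_rot: [[-1.0, 0.0, 0.0], [0.0, 1.0, -0.0], [-0.0, -0.0, -1.0]]
force: [0.2, -2.9, 4.0]
opening: 0.347
```

Call:
play_rows:
  plan:
    - [[0, 0, 0, 0, 0, 0, -1], [0, 0, 0, 0, 0, 0, -1], [0, 0, 0, 0, 0, 0, -1], [0, 0, 0, 0, 0, 0, -1], [0, 0, 0, 0, 0, 0, -1], [0, 0, 0, 0, 0, 0, -1], [0, 0, 0, 0, 0, 0, -1], [0, 0, 0, 0, 0, 0, -1], [0, 0, 0, 0, 0, 0, -1], [0, 0, 0, 0, 0, 0, -1], [0, 0, 0, 0, 0, 0, -1], [0, 0, 0, 0, 0, 0, -1]]

```text
time_s: 13.0
position: [0.4941, 0.0455, 0.1366]
tcp_rot: [[-1.0, 0.0, 0.0], [0.0, 1.0, -0.0], [-0.0, -0.0, -1.0]]
force: [0.3, -3.4, 5.7]
opening: 0.345
```

Call:
play_rows:
  plan:
    - [[0, 0, 0, 0, 0, 0, -1], [0, 0, 0, 0, 0, 0, -1], [0, 0, 0, 0, 0, 0, -1], [0, 0, 0, 0, 0, 0, -1], [0, 0, 0, 0, 0, 0, -1], [0, 0, 0, 0, 0, 0, -1], [0, 0, 0, 0, 0, 0, -1], [0, 0, 0, 0, 0, 0, -1], [0, 0, 0, 0, 0, 0, -1], [0, 0, 0, 0, 0, 0, -1], [0, 0, 0, 0, 0, 0, -1], [0, 0, 0, 0, 0, 0, -1]]

```text
time_s: 14.2
position: [0.4942, 0.0454, 0.1366]
tcp_rot: [[-1.0, 0.0, 0.0], [0.0, 1.0, -0.0], [-0.0, -0.0, -1.0]]
force: [1.3, -2.6, 6.1]
opening: 0.339
```

```bash
python3 -c "
from wa import *
watch()"
```

```text
t 14.4 rot [85.  86.  87.  88.4] speed 22.0 togo 152.3
F [ 0.44 -3.04  5.37] z 0.1366 xy [0.4942 0.0455]
```

Call:
play_rows:
  plan:
    - [[0, 0, -0.01, 0, 0, 0, -1], [0, 0, 0, 0, 0, 0, -1], [0, 0, 0, 0, 0, 0, -1], [0, 0, 0, 0, 0, 0, -1], [0, 0, 0, 0, 0, 0, -1], [0, 0, 0, 0, 0, 0, -1], [0, 0, 0, 0, 0, 0, -1], [0, 0, 0, 0, 0, 0, -1], [0, 0, 0, 0, 0, 0, -1], [0, 0, 0, 0, 0, 0, -1], [0, 0, 0, 0, 0, 0, -1], [0, 0, 0, 0, 0, 0, -1]]

```text
time_s: 15.6
position: [0.4941, 0.0454, 0.1361]
tcp_rot: [[-1.0, 0.0, 0.0], [0.0, 1.0, -0.0], [-0.0, -0.0, -1.0]]
force: [-0.5, -4.1, 6.1]
opening: 0.345
```

Call:
play_rows:
  plan:
    - [[0, 0, 0, 0, 0, 0, -1], [0, 0, 0, 0, 0, 0, -1], [0, 0, 0, 0, 0, 0, -1], [0, 0, 0, 0, 0, 0, -1], [0, 0, 0, 0, 0, 0, -1], [0, 0, 0, 0, 0, 0, -1], [0, 0, 0, 0, 0, 0, -1], [0, 0, 0, 0, 0, 0, -1], [0, 0, 0, 0, 0, 0, -1], [0, 0, 0, 0, 0, 0, -1], [0, 0, 0, 0, 0, 0, -1], [0, 0, 0, 0, 0, 0, -1]]

```text
time_s: 16.8
position: [0.4941, 0.0455, 0.136]
tcp_rot: [[-1.0, 0.0, -0.0], [0.0, 1.0, 0.0], [0.0, 0.0, -1.0]]
force: [-0.2, -3.9, 3.9]
opening: 0.346
```

Call:
play_rows:
  plan:
    - [[0, 0, 0, 0, 0, 0, -1], [0, 0, 0, 0, 0, 0, -1], [0, 0, 0, 0, 0, 0, -1], [0, 0, 0, 0, 0, 0, -1], [0, 0, 0, 0, 0, 0, -1], [0, 0, 0, 0, 0, 0, -1], [0, 0, 0, 0, 0, 0, -1], [0, 0, 0, 0, 0, 0, -1], [0, 0, 0, 0, 0, 0, -1], [0, 0, 0, 0, 0, 0, -1]]

```text
time_s: 17.8
position: [0.4941, 0.0455, 0.136]
tcp_rot: [[-1.0, 0.0, -0.0], [0.0, 1.0, 0.0], [0.0, 0.0, -1.0]]
force: [-1.7, -4.1, 4.1]
opening: 0.344
```

```bash
python3 -c "
from wa import *
watch()"
```

```text
t 18.0 rot [167.8 169.2 170.7 172.2] speed 28.6 togo 68.5
F [-0.2  -3.46  4.12] z 0.136 xy [0.4941 0.0455]
```

Call:
play_rows:
  plan:
    - [[0, 0, -0.024, 0, 0, 0, -1], [0, 0, 0, 0, 0, 0, -1], [0, 0, 0, 0, 0, 0, -1], [0, 0, 0, 0, 0, 0, -1], [0, 0, 0, 0, 0, 0, -1], [0, 0, 0, 0, 0, 0, -1], [0, 0, 0, 0, 0, 0, -1], [0, 0, 0, 0, 0, 0, -1]]

```text
time_s: 18.8
position: [0.4941, 0.0455, 0.1348]
tcp_rot: [[-1.0, 0.0, -0.0], [0.0, 1.0, 0.0], [0.0, 0.0, -1.0]]
force: [-0.2, -3.1, 4.3]
opening: 0.34
```

```bash
python3 -c "
from wa import *
watch()"
```

```text
t 19.0 rot [-166.6 -165.5 -164.2 -162.8] speed 25.3 togo 43.4
F [ 0.19 -3.43  4.58] z 0.1348 xy [0.4941 0.0455]
```

Call:
play_rows:
  plan:
    - [[0, 0, -0.024, 0, 0, 0, -1], [0, 0, 0, 0, 0, 0, -1], [0, 0, 0, 0, 0, 0, -1], [0, 0, 0, 0, 0, 0, -1], [0, 0, 0, 0, 0, 0, -1], [0, 0, 0, 0, 0, 0, -1], [0, 0, 0, 0, 0, 0, -1], [0, 0, 0, 0, 0, 0, -1]]

```text
time_s: 19.8
position: [0.4942, 0.0454, 0.1337]
tcp_rot: [[-1.0, 0.0, 0.0], [0.0, 1.0, -0.0], [-0.0, -0.0, -1.0]]
force: [-0.6, -3.4, 5.3]
opening: 0.34
```

```bash
python3 -c "
from wa import *
watch(3)"
```

```text
t 19.95 rot [-145.4 -144.4 -143.2] speed 21.5 togo 23.8
F [-0.04 -3.7   5.38] z 0.1338 xy [0.4942 0.0454]
```

Call:
play_rows:
  plan:
    - [[0, 0, 0, 0, 0, 0, -1], [0, 0, 0, 0, 0, 0, -1], [0, 0, 0, 0, 0, 0, -1], [0, 0, 0, 0, 0, 0, -1], [0, 0, 0, 0, 0, 0, -1], [0, 0, 0, 0, 0, 0, -1], [0, 0, 0, 0, 0, 0, -1], [0, 0, 0, 0, 0, 0, -1], [0, 0, 0, 0, 0, 0, -1]]

```text
time_s: 20.85
position: [0.4942, 0.0455, 0.1337]
tcp_rot: [[-1.0, 0.0, 0.0], [0.0, 1.0, -0.0], [-0.0, -0.0, -1.0]]
force: [0.1, -3.8, 4.3]
opening: 0.338
```

```bash
python3 -c "
from wa import *
watch(4)"
```

```text
t 21.05 rot [-122.3 -121.  -117.9 -117.5] speed 34.6 togo 358.1
F [ 0.43 -3.4  -0.14] z 0.133 xy [0.4936 0.0455]
```

Call:
play_rows:
  plan:
    - [[0, 0, -0.04, 0, 0, 0, -1], [0, 0, 0, 0, 0, 0, -1], [0, 0, 0, 0, 0, 0, -1]]

```text
time_s: 21.35
position: [0.4936, 0.0454, 0.1314]
tcp_rot: [[-1.0, 0.0, -0.001], [0.0, 1.0, -0.0], [0.001, -0.0, -1.0]]
force: [-0.4, -5.1, 0.6]
opening: 0.342
```

```bash
python3 -c "
from wa import *
watch(3)"
```

```text
t 21.5 rot [-117.3 -117.3 -117.4] speed -1.0 togo 358.0
F [-0.3  -4.91  0.48] z 0.1315 xy [0.4936 0.0454]
```

The pin dropped in and the wheel is stopped at the slot (speed about 0, vertical force gone). I descend in small steps.

Call:
play_rows:
  plan:
    - [[0, 0, -0.04, 0, 0, 0, -1], [0, 0, -0.04, 0, 0, 0, -1], [0, 0, -0.04, 0, 0, 0, -1], [0, 0, 0, 0, 0, 0, -1]]

```text
time_s: 21.9
position: [0.4944, 0.0454, 0.1257]
tcp_rot: [[-1.0, 0.0, 0.001], [0.0, 1.0, -0.0], [-0.001, -0.0, -1.0]]
force: [-0.2, -5.0, 2.7]
opening: 0.344
```

```bash
python3 -c "
from wa import *
watch(2)"
```

```text
t 22.0 rot [-117.3 -117.3] speed 0.7 togo 357.9
F [-0.68 -4.88  2.45] z 0.1258 xy [0.4944 0.0454]
```

Call:
play_rows:
  plan:
    - [[0, 0, -0.04, 0, 0, 0, -1], [0, 0, -0.04, 0, 0, 0, -1], [0, 0, 0, 0, 0, 0, -1]]

```text
time_s: 22.3
position: [0.4944, 0.0454, 0.1217]
tcp_rot: [[-1.0, 0.0, 0.001], [0.0, 1.0, -0.0], [-0.001, -0.0, -1.0]]
force: [0.1, -5.1, 2.3]
opening: 0.339
```

Call:
play_rows:
  plan:
    - [[0, 0, -0.04, 0, 0, 0, -1], [0, 0, -0.02, 0, 0, 0, -1], [0, 0, 0, 0, 0, 0, -1]]

```text
time_s: 22.6
position: [0.4944, 0.0454, 0.1188]
tcp_rot: [[-1.0, 0.0, 0.001], [0.0, 1.0, -0.0], [-0.001, -0.0, -1.0]]
force: [-0.5, -5.4, 2.5]
opening: 0.344
```

Call:
play_rows:
  plan:
    - [[0, 0, -0.04, 0, 0, 0, -1], [0, 0, -0.04, 0, 0, 0, -1], [0, 0, 0, 0, 0, 0, -1]]

```text
time_s: 22.9
position: [0.4944, 0.0454, 0.1147]
tcp_rot: [[-1.0, 0.0, 0.001], [0.0, 1.0, -0.0], [-0.001, -0.0, -1.0]]
force: [-1.2, -5.3, 2.4]
opening: 0.344
```

Call:
play_rows:
  plan:
    - [[0, 0, -0.04, 0, 0, 0, -1], [0, 0, -0.04, 0, 0, 0, -1], [0, 0, 0, 0, 0, 0, -1]]

```text
time_s: 23.2
position: [0.4945, 0.0455, 0.1107]
tcp_rot: [[-1.0, 0.001, 0.001], [0.001, 1.0, 0.0], [-0.001, 0.0, -1.0]]
force: [-0.5, -4.6, 1.8]
opening: 0.345
```

Call:
play_rows:
  plan:
    - [[0, 0, -0.04, 0, 0, 0, -1], [0, 0, -0.04, 0, 0, 0, -1], [0, 0, 0, 0, 0, 0, -1]]

```text
time_s: 23.5
position: [0.4944, 0.0455, 0.1067]
tcp_rot: [[-1.0, 0.001, 0.001], [0.001, 1.0, 0.0], [-0.001, 0.0, -1.0]]
force: [-0.8, -4.8, 2.3]
opening: 0.341
```

Call:
play_rows:
  plan:
    - [[0, 0, -0.04, 0, 0, 0, -1], [0, 0, -0.04, 0, 0, 0, -1], [0, 0, -0.04, 0, 0, 0, -1], [0, 0, 0, 0, 0, 0, -1]]

```text
time_s: 23.9
position: [0.4945, 0.0455, 0.1007]
tcp_rot: [[-1.0, 0.001, 0.001], [0.001, 1.0, 0.0], [-0.001, 0.0, -1.0]]
force: [0.6, -5.0, 2.7]
opening: 0.343
```

Call:
play_rows:
  plan:
    - [[0, 0, -0.04, 0, 0, 0, -1], [0, 0, -0.04, 0, 0, 0, -1], [0, 0, -0.04, 0, 0, 0, -1], [0, 0, 0, 0, 0, 0, -1]]

```text
time_s: 24.3
position: [0.4944, 0.0455, 0.0947]
tcp_rot: [[-1.0, 0.001, 0.001], [0.001, 1.0, 0.0], [-0.001, 0.0, -1.0]]
force: [-1.5, -4.6, 2.2]
opening: 0.337
```

Call:
play_rows:
  plan:
    - [[0, 0, -0.04, 0, 0, 0, -1], [0, 0, -0.04, 0, 0, 0, -1], [0, 0, -0.02, 0, 0, 0, -1], [0, 0, 0, 0, 0, 0, -1]]

```text
time_s: 24.7
position: [0.4944, 0.0455, 0.0897]
tcp_rot: [[-1.0, 0.001, 0.001], [0.001, 1.0, 0.0], [-0.001, 0.0, -1.0]]
force: [-1.0, -4.9, 2.6]
opening: 0.345
```

Call:
play_rows:
  plan:
    - [[0, 0, -0.04, 0, 0, 0, -1], [0, 0, -0.04, 0, 0, 0, -1], [0, 0, 0, 0, 0, 0, -1]]

```text
time_s: 25.0
position: [0.4944, 0.0456, 0.0857]
tcp_rot: [[-1.0, 0.001, 0.001], [0.001, 1.0, 0.0], [-0.001, 0.0, -1.0]]
force: [-0.7, -5.1, 2.4]
opening: 0.344
```

Call:
play_rows:
  plan:
    - [[0, 0, -0.02, 0, 0, 0, -1], [0, 0, -0.02, 0, 0, 0, -1], [0, 0, 0, 0, 0, 0, -1]]

```text
time_s: 25.3
position: [0.4944, 0.0456, 0.0838]
tcp_rot: [[-1.0, 0.001, 0.001], [0.001, 1.0, 0.0], [-0.001, 0.0, -1.0]]
force: [-0.6, -5.3, 2.0]
opening: 0.342
```

```bash
python3 - <<'E'
from wa import *
watch(2)
im=capture("side")[:,:,::-1][150:270,240:440]
cv2.imwrite("pics/s3.png",cv2.resize(im,None,fx=4,fy=4,interpolation=cv2.INTER_CUBIC))
E
```

```text
t 25.4 rot [-117.4 -117.4] speed -0.0 togo 358.0
F [-1.03 -5.13  2.37] z 0.0838 xy [0.4944 0.0456]
```

View pics/s3.png

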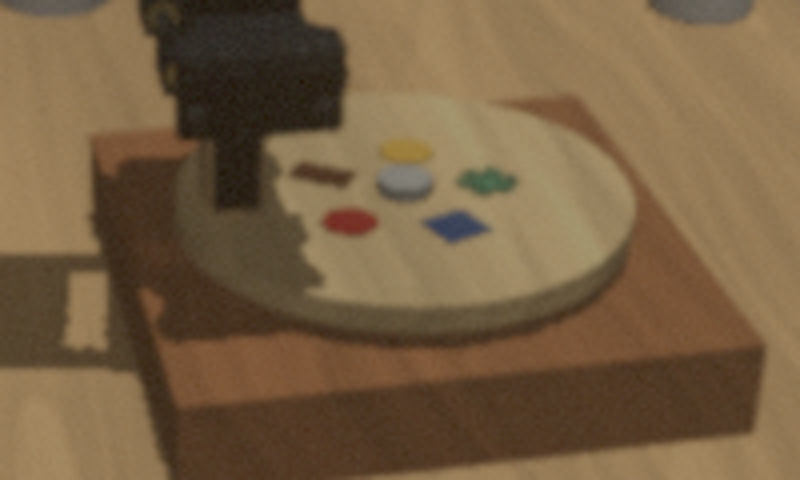

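Side view: the gripper is over the slot side and the wheel is stationary, but the knob itself is hidden. I continue down by force in 1 mm steps.

Call:
play_rows:
  plan:
    - [[0, 0, -0.02, 0, 0, 0, -1], [0, 0, -0.02, 0, 0, 0, -1], [0, 0, 0, 0, 0, 0, -1]]

```text
time_s: 25.75
position: [0.4945, 0.0456, 0.0818]
tcp_rot: [[-1.0, 0.001, 0.001], [0.001, 1.0, 0.0], [-0.001, 0.0, -1.0]]
force: [-1.4, -5.2, 3.0]
opening: 0.342
```

Call:
play_rows:
  plan:
    - [[0, 0, -0.02, 0, 0, 0, -1], [0, 0, 0, 0, 0, 0, -1], [0, 0, 0, 0, 0, 0, -1]]

```text
time_s: 26.05
position: [0.4945, 0.0456, 0.0808]
tcp_rot: [[-1.0, 0.001, 0.001], [0.001, 1.0, 0.0], [-0.001, 0.0, -1.0]]
force: [-1.0, -5.9, 2.7]
opening: 0.34
```

```bash
python3 - <<'E'
from h import *
s=st();c=cam("wrist",s);im=capture("wrist")[:,:,::-1]
p=s["position"]
for n,v in(("knob top front (nominal)",p+[-.015,0,.0385]),("knob bottom front",p+[-.015,0,-.0065])):print(n,proj(c,v),(proj(c,v)-[240,180])*4)
a=cv2.resize(im[180:330,240:410],None,fx=4,fy=4,interpolation=cv2.INTER_CUBIC)
cv2.imwrite("pics/w3.png",np.clip(a*1.8,0,255).astype(np.uint8));cv2.imwrite("pics/w3f.png",im)
E
```

```text
26.05 p [0.4945 0.0456 0.0808] F [-1.02 -5.88  2.74] op 0.34
knob top front (nominal) [318.12830818 314.38202325] [312.51323271 537.52809298]
knob bottom front [318.95846059 265.72837984] [315.83384237 342.91351937]
```

View pics/w3.png

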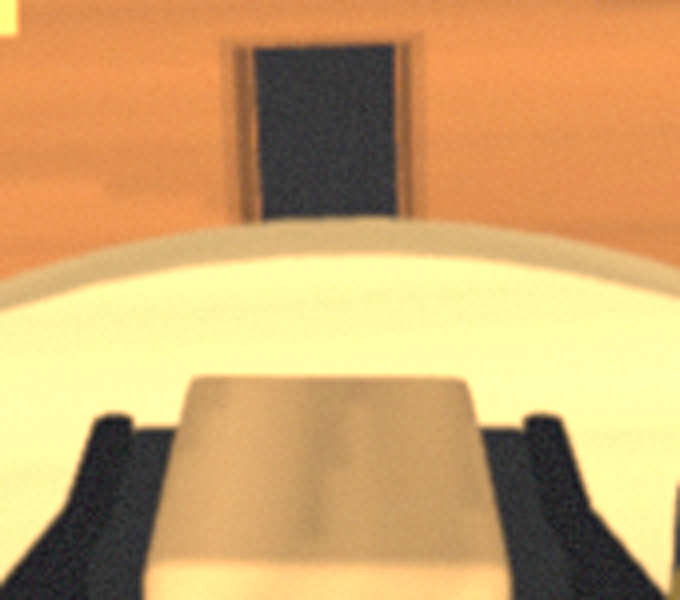

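```bash
python3 - <<'E'
from h import *
s=read_state();c=cam("wrist",s)
def crop(v):return (proj(c,v)-[240,180]+.5)*4-.5
print("slot end",crop((.4495,.0445,.05)))
for z in(.066,.070,.073,.076):print(z,"rim top",crop((.467,.0475,z)),"rim bottom",crop((.467,.0475,z-.014)))
d=np.load("w2.npz");c2=(d["K"],d["R"],d["t"])
q=lambda v:(proj(c2,v)-[260,140]+.5)*5-.5
print("w2 slot end",q((.4495,.0445,.05)),"rim",q((.467,.0475,.076)))
E
```

```text
slot end [308.49188695  21.74277987]
0.066 rim top [335.52182824 208.30297302] rim bottom [334.98779245 175.89941209]
0.07 rim top [335.68911901 218.45363463] rim bottom [335.13277235 184.69632235]
0.073 rim top [335.81936763 226.3566988 ] rim bottom [335.2453569  191.52758805]
0.076 rim top [335.9539406  234.52215047] rim bottom [335.36141059 198.56934996]
w2 slot end [303.84814604 110.71105975] rim [326.37998255 269.82962888]
```

Call:
play_rows:
  plan:
    - [[0, 0, -0.02, 0, 0, 0, -1], [0, 0, 0, 0, 0, 0, -1], [0, 0, 0, 0, 0, 0, -1]]

```text
time_s: 26.4
position: [0.4944, 0.0456, 0.0798]
tcp_rot: [[-1.0, 0.001, 0.001], [0.001, 1.0, 0.0], [-0.001, 0.0, -1.0]]
force: [-0.3, -4.7, 2.4]
opening: 0.342
```

```bash
python3 -c "
from wa import *
watch(4)"
```

```text
t 26.6 rot [-117.3 -117.4 -117.4 -117.3] speed 0.0 togo 357.9
F [-0.49 -5.29  2.54] z 0.0798 xy [0.4944 0.0456]
```

Call:
play_rows:
  plan:
    - [[0, 0, -0.02, 0, 0, 0, -1], [0, 0, 0, 0, 0, 0, -1], [0, 0, 0, 0, 0, 0, -1]]

```text
time_s: 26.9
position: [0.4945, 0.0456, 0.0788]
tcp_rot: [[-1.0, 0.001, 0.001], [0.001, 1.0, 0.0], [-0.001, 0.0, -1.0]]
force: [-1.8, -4.7, 3.0]
opening: 0.341
```

```bash
python3 -c "
from wa import *
watch(4)"
```

```text
t 27.1 rot [-117.4 -117.4 -117.4 -117.4] speed 0.1 togo 358.0
F [-1.23 -5.34  3.13] z 0.0789 xy [0.4945 0.0456]
```

Call:
play_rows:
  plan:
    - [[0, 0, -0.02, 0, 0, 0, -1], [0, 0, 0, 0, 0, 0, -1], [0, 0, 0, 0, 0, 0, -1]]

```text
time_s: 27.4
position: [0.4945, 0.0456, 0.0785]
tcp_rot: [[-1.0, 0.001, 0.001], [0.001, 1.0, 0.0], [-0.001, 0.0, -1.0]]
force: [-1.7, -5.6, 8.1]
opening: 0.345
```

```bash
python3 -c "
from wa import *
watch(4)"
```

```text
t 27.6 rot [-117.3 -117.4 -117.4 -117.3] speed -0.1 togo 357.9
F [-1.92 -5.67  7.81] z 0.0785 xy [0.4945 0.0456]
```

```bash
cat > rim.py <<'E'
from h import *
def edges(im):
    o=[]
    for r0,r1,c0,c1 in((185,200,308,336),(226,240,310,334),(236,256,310,334),(262,290,300,345)):   # slot end, rim bottom, rim top, knob under edge
        g=cv2.GaussianBlur(im,(3,3),0).astype(float).sum(2)[r0:r1,c0:c1].mean(1);d=np.abs(np.diff(g));k=int(d.argmax());k=min(max(k,1),len(d)-2)
        a,b,e=d[k-1:k+2];o.append(round(r0+k+.5+.5*(a-e)/(a-2*b+e+1e-9),2))
    return o
E
python3 - <<'E'
from rim import *
print(edges(cv2.imread("pics/w3f.png")))
s=st();c=cam("wrist",s);im=capture("wrist")[:,:,::-1].copy();cv2.imwrite("pics/w4f.png",im);print(edges(im))
for z in(.070,.072,.073,.074,.076):print(z,proj(c,(.467,.0475,z))[1],proj(c,(.467,.0475,z-.014))[1])
print(proj(c,(.4495,.0445,.05)))
a=np.vstack([cv2.imread("pics/w3f.png")[180:310,260:380],im[180:310,260:380]])
E
```

```text
[np.float64(190.74), np.float64(234.08), np.float64(243.49), np.float64(273.44)]
27.6 p [0.4945 0.0456 0.0785] F [-2.42 -5.66  8.78] op 0.342
[np.float64(191.56), np.float64(235.43), np.float64(238.94), np.float64(273.43)]
0.07 235.76086530418755 227.10106006792012
0.072 237.1065415489221 228.26256023124813
0.073 237.79051145968887 228.85222988758068
0.074 238.48206717736585 229.4479683253862
0.076 239.8884464931086 230.65803019572533
[316.64841125 185.86185142]
```

```bash
python3 - <<'E'
from h import *
from scipy.optimize import least_squares
def prof(f,r0,r1,c0=316,c1=330):
    im=cv2.imread(f"pics/{f}.png").astype(float).sum(2)[r0:r1,c0:c1].mean(1);return np.round(im).astype(int)
print("w2",162,prof("w2",160,205));print("w3",prof("w3f",186,250));print("w4",prof("w4f",186,250))
E
```

```text
w2 162 [241 244 246 246 235 205 156 106  91  90  88  90  89  91  92  92  89  89
  94  92  91  90  90  92  91  91  91  93  92  93  91  92  91 103 162 242
 288 300 327 372 397 400 400 398 398]
w3 [259 257 248 234 204 153 103  94  96  95  96  95  95  96  92  94  95  97
  95  97  94  96  97  95  98  96  95  97  99  97  98  95  95  99  97  97
  96  95  95  94  99  96  98  96  98  94  96 117 187 257 288 292 290 290
 293 295 302 333 381 409 413 413 411 410]
w4 [257 258 256 246 233 198 140  98  94  94  96  95  94  96  94  94  96  95
  98  96  93  95  96  95  95  96  97  96  96  94  94  96  95  94  97  97
  97  97  96  94  96  96  96  98  96  98  93  98 107 161 239 285 293 290
 290 292 295 299 311 356 400 413 414 413]
```

```bash
python3 - <<'E'
from h import *
from scipy.optimize import least_squares
import cv2
d=np.load("w2.npz");M=np.array(camera_params("wrist")["mount"]);K=d["K"]
def row(p,X,pitch,dz):
    # tool pointing down, yaw 180
    T=np.eye(4);T[:3,:3]=np.diag([-1,1,-1]);T[:3,3]=np.array(p)+[0,0,dz]
    D=np.eye(4);D[:3,:3]=cv2.Rodrigues(np.array([pitch,0,0]))[0]
    q=np.linalg.inv(T@M@D)@np.append(X,1);return K[1,2]+K[1,1]*q[1]/q[2]
P={"w2":d["p"],"w3":[.4945,.0456,.0808],"w4":[.4945,.0456,.0785]}
obs={"w2":(165.76,194.4,198.5),"w3":(190.53,234.09,243.4),"w4":(191.38,235.41,244.91)}
def res(v,dz=0):
    x0,pitch,z3,z4=v;o=[]
    for n,z in(("w2",.076),("w3",z3),("w4",z4)):
        for X,m in zip(((x0,.046,.05),(x0+.017,.047,z-.014),(x0+.017,.047,z)),obs[n]):o.append(row(P[n],X,pitch,dz)-m)
    return o
for dz in(-.002,0,.002):
    r=least_squares(res,[.45,0,.073,.073],args=(dz,),x_scale=[.01,.01,.01,.01]);print(dz,np.round(r.x,5),np.round(r.fun,2))
E
```

```text
-0.002 [0.44996 0.00885 0.0761  0.07593] [ 0.83 -0.32 -0.65  0.05  0.08 -0.07  0.05  0.07 -0.06]
0 [0.45036 0.00853 0.07691 0.07675] [ 0.95 -0.38 -0.74  0.07  0.11 -0.1   0.06  0.1  -0.08]
0.002 [0.45077 0.0082  0.07771 0.07757] [ 1.07 -0.44 -0.83  0.08  0.14 -0.12  0.06  0.13 -0.11]
```

```bash
python3 - <<'E'
from h import *
def prof(f,r0,r1,c0=312,c1=330):
    return np.round(cv2.imread(f"pics/{f}.png").astype(float).sum(2)[r0:r1,c0:c1].mean(1)).astype(int)
print("w2 knob bottom (shaft sides)",prof("w2",264,284,290,302),prof("w2",264,284,342,354))
print("w3",prof("w3f",264,284,290,302),prof("w3f",264,284,342,354))
print("w2 top",prof("w2",305,335));print("w3 top",prof("w3f",305,335));print("w4 top",prof("w4f",305,335))
a=[cv2.imread(f"pics/{f}.png")[225:335,250:400] for f in("w2","w4f")]
cv2.imwrite("pics/cmp.png",np.hstack([cv2.resize(np.clip(x*g,0,255).astype(np.uint8),None,fx=2.66,fy=2.66,interpolation=cv2.INTER_CUBIC) for x,g in zip(a,(1.2,1.5))]))
E
```

```text
w2 knob bottom (shaft sides) [387 387 386 387 387 385 387 387 381 346 288 259 258 259 259 258 259 259
 262 267] [380 420 555 634 642 640 640 640 636 594 441 285 245 250 250 250 250 250
 249 249]
w3 [402 404 406 409 412 415 418 421 415 367 291 266 269 270 269 269 271 272
 277 279] [411 412 415 419 420 421 424 426 419 383 312 265 260 260 260 260 260 260
 261 260]
w2 top [242 243 244 243 243 244 243 243 243 244 247 248 248 249 255 270 291 313
 328 335 338 340 341 343 341 342 342 342 342 340]
w3 top [255 254 254 255 254 254 253 253 254 255 258 260 260 261 269 285 309 329
 343 350 355 355 356 357 358 357 357 357 356 355]
w4 top [254 253 255 255 254 254 254 253 254 256 259 259 260 259 268 285 306 329
 344 350 354 356 355 356 356 357 357 358 357 354]
```

View pics/cmp.png

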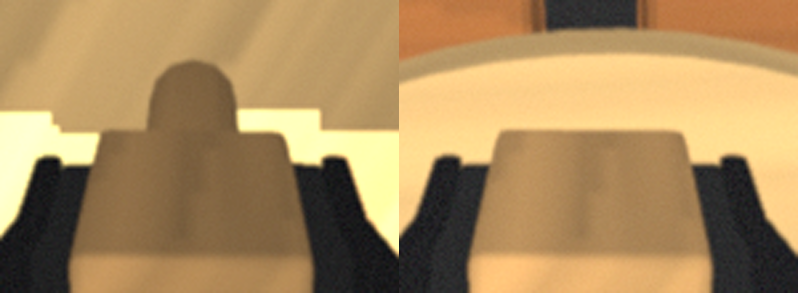

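```bash
cat > sd.py <<'E'
from h import *
def rimshift(a,b):
    o=[]
    for c0 in(350,358,366,374,382):
        A,B=[x.astype(float).sum(2)[205:255,c0:c0+8].mean(1) for x in(a,b)]
        A,B=np.gradient(A),np.gradient(B);x=np.arange(50)
        S=np.arange(-5,5.01,.1);e=[np.corrcoef(np.interp(x[8:42]-s,x,A),B[8:42])[0,1] for s in S]
        o.append((round(S[int(np.argmax(e))],1),round(max(e),3)))
    return o
c=cam("side")
E
python3 - <<'E'
from sd import *
a=cv2.imread("pics/side0.png");ims=[capture("side")[:,:,::-1].astype(float) for _ in range(3)]
b=np.mean(ims,0);cv2.imwrite("pics/side4.png",b.astype(np.uint8))
print(rimshift(a,b));print("px per mm sink",proj(c,(.6,-.06,.075))[1]-proj(c,(.6,-.06,.076))[1],proj(c,(.582,-.067,.076)),proj(c,(.582,-.067,.062)))
print(a.astype(int).sum(2)[212:248,366:374].mean(1).astype(int));print(b.sum(2)[212:248,366:374].mean(1).astype(int))
E
```

```text
[(np.float64(0.7), np.float64(0.915)), (np.float64(0.7), np.float64(0.909)), (np.float64(0.8), np.float64(0.867)), (np.float64(0.6), np.float64(0.786)), (np.float64(0.6), np.float64(0.951))]
px per mm sink 0.4676649120216041 [354.27624588 225.98660816] [353.87333228 232.52872751]
[317 346 371 383 389 389 394 394 392 376 336 279 245 242 248 247 226 190
 158 152 151 171 208 239 248 248 252 247 241 239 220 188 164 166 164 159]
[394 393 393 395 398 399 400 400 399 400 392 361 307 263 246 246 244 231
 203 175 163 181 221 252 262 262 262 260 261 254 236 199 177 172 172 171]
```

Call:
play_rows:
  plan:
    - [[0, 0, 0.04, 0, 0, 0, -1], [0, 0, 0, 0, 0, 0, -1], [0, 0, 0, 0, 0, 0, -1]]

```text
time_s: 28.1
position: [0.4945, 0.0456, 0.0799]
tcp_rot: [[-1.0, 0.001, 0.001], [0.001, 1.0, 0.0], [-0.001, 0.0, -1.0]]
force: [-0.6, -4.8, 1.8]
opening: 0.342
```

```bash
cat >> sd.py <<'E'
def half(p,lo,hi,r0):
    h=(lo+hi)/2
    for i in range(len(p)-1):
        if (p[i]-h)*(p[i+1]-h)<=0 and p[i]!=p[i+1]: return round(r0+i+(p[i]-h)/(p[i]-p[i+1]),2)
def report():
    s=st();F=[]
    im=capture("wrist")[:,:,::-1].astype(float).sum(2)[:,316:330].mean(1);F.append(read_state()["force"])
    print("wrist: slot",half(im[186:196],258,95,186),"rimbot",half(im[228:242],95,291,228),"rimtop",half(im[238:256],291,412,238))
    b=capture("side")[:,:,::-1].astype(float).sum(2)[:,366:374].mean(1);F.append(read_state()["force"])
    print("side rimtop",half(b[217:228],400,246,217),"rimbot",half(b[226:233],246,163,226),"Fm",np.round(np.mean(F,0),2))
E
python3 -c "
from sd import *
report()"
```

```text
28.1 p [0.4945 0.0456 0.0799] F [-0.63 -4.84  1.85] op 0.342
wrist: slot 190.86 rimbot 235.2 rimtop 244.68
side rimtop 223.27 rimbot 229.58 Fm [-0.07 -5.46  0.75]
```

Call:
play_rows:
  plan:
    - [[0, 0, 0.04, 0, 0, 0, -1], [0, 0, 0, 0, 0, 0, -1], [0, 0, 0, 0, 0, 0, -1]]

```text
time_s: 28.5
position: [0.4945, 0.0455, 0.0817]
tcp_rot: [[-1.0, 0.001, 0.001], [0.001, 1.0, 0.0], [-0.001, 0.0, -1.0]]
force: [-0.0, -5.4, -0.5]
opening: 0.339
```

```bash
python3 -c "
from sd import *
report()"
```

```text
28.5 p [0.4945 0.0455 0.0817] F [-0.05 -5.36 -0.51] op 0.339
wrist: slot 190.19 rimbot 234.8 rimtop 244.36
side rimtop 222.6 rimbot 228.96 Fm [-0.15 -5.41 -0.03]
```

The wheel follows the pin up and down (side rim back to 222.6 from 223.7 px), so the knob is on the wheel, which is now nearly fully up. Before letting go I press lightly and move −y until the slot wall takes the wheel's side load, so the pin doesn't jump on release.

Call:
play_rows:
  plan:
    - [[0, 0, -0.016, 0, 0, 0, -1], [0, -0.008, 0, 0, 0, 0, -1], [0, 0, 0, 0, 0, 0, -1], [0, -0.008, 0, 0, 0, 0, -1], [0, 0, 0, 0, 0, 0, -1]]

```text
time_s: 29.1
position: [0.4945, 0.0449, 0.0809]
tcp_rot: [[-1.0, 0.001, 0.001], [0.001, 1.0, 0.0], [-0.001, 0.0, -1.0]]
force: [0.1, -3.5, 1.3]
opening: 0.341
```

```bash
python3 -c "
from sd import *
report()"
```

```text
29.1 p [0.4945 0.0449 0.0809] F [ 0.12 -3.48  1.29] op 0.341
wrist: slot 190.56 rimbot 235.21 rimtop 244.68
side rimtop 222.87 rimbot 229.01 Fm [ 0.54 -3.94  0.39]
```

Call:
play_rows:
  plan:
    - [[0, -0.006, 0, 0, 0, 0, -1], [0, 0, 0, 0, 0, 0, -1], [0, 0, 0, 0, 0, 0, -1]]

```text
time_s: 29.5
position: [0.4944, 0.0447, 0.0809]
tcp_rot: [[-1.0, 0.001, 0.001], [0.001, 1.0, 0.001], [-0.001, 0.001, -1.0]]
force: [1.0, -1.9, 0.6]
opening: 0.335
```

```bash
python3 -c "
from sd import *
report()"
```

```text
29.5 p [0.4944 0.0447 0.0809] F [ 1.04 -1.91  0.64] op 0.335
wrist: slot 190.68 rimbot 235.31 rimtop 244.76
side rimtop 222.83 rimbot 229.15 Fm [ 0.52 -0.68  0.23]
```

Call:
play_rows:
  plan:
    - [[0, 0, -0.02, 0, 0, 0, -1], [0, 0, 0, 0, 0, 0, -1], [0, 0, 0, 0, 0, 0, -1]]

```text
time_s: 29.9
position: [0.4944, 0.0447, 0.0801]
tcp_rot: [[-1.0, 0.001, 0.001], [0.001, 1.0, 0.0], [-0.001, 0.0, -1.0]]
force: [1.9, 0.4, 2.6]
opening: 0.347
```

```bash
python3 -c "
from sd import *
report()"
```

```text
29.9 p [0.4944 0.0447 0.0801] F [1.95 0.36 2.55] op 0.347
wrist: slot 191.18 rimbot 235.49 rimtop 245.01
side rimtop 223.16 rimbot 229.38 Fm [1.04 0.9  4.34]
```

Call:
play_rows:
  plan:
    - [[0, 0, 0, 0, 0, 0, 1], [0, 0, 0, 0, 0, 0, 1], [0, 0, 0, 0, 0, 0, 1], [0, 0, 0, 0, 0, 0, 1], [0, 0, 0, 0, 0, 0, 1], [0, 0, 0.2, 0, 0, 0, 1], [0, 0, 0.4, 0, 0, 0, 1], [0, 0, 0.4, 0, 0, 0, 1], [0, 0, 0.4, 0, 0, 0, 1], [0, 0, 0.4, 0, 0, 0, 1], [0, 0, 0.4, 0, 0, 0, 1], [0, 0, 0.4, 0, 0, 0, 1]]

```text
time_s: 31.2
position: [0.4938, 0.0445, 0.2114]
tcp_rot: [[-1.0, 0.0, 0.0], [0.0, 1.0, -0.0], [-0.0, -0.0, -1.0]]
force: [0.3, 0.6, 0.3]
opening: 0.999
```

```bash
python3 - <<'E'
from wa import *
import sd
st();watch(3)
b=capture("side")[:,:,::-1]
p=b.astype(float).sum(2)[:,366:374].mean(1);print("side rimtop",sd.half(p[217:228],400,246,217),sd.half(p[226:233],246,163,226))
w=capture("wrist")[:,:,::-1];cv2.imwrite("pics/w5.png",w);cv2.imwrite("pics/side5.png",b)
A=cv2.resize(b[170:250,250:330],(480,480),interpolation=cv2.INTER_CUBIC)
B=cv2.resize(w[150:310,240:400],(480,480),interpolation=cv2.INTER_CUBIC) 
im=np.hstack([A,B]);cv2.imwrite("pics/fin.png",cv2.resize(np.clip(im*1.4,0,255).astype(np.uint8),(800,400)))
E
```

```text
31.2 p [0.4938 0.0445 0.2114] F [0.27 0.61 0.3 ] op 0.999
t 31.35 rot [-115.5 -116.  -116. ] speed -4.2 togo 356.6
F [0.71 0.02 0.9 ] z 0.2129 xy [0.4959 0.0443]
side rimtop 222.69 228.94
```

View pics/fin.png

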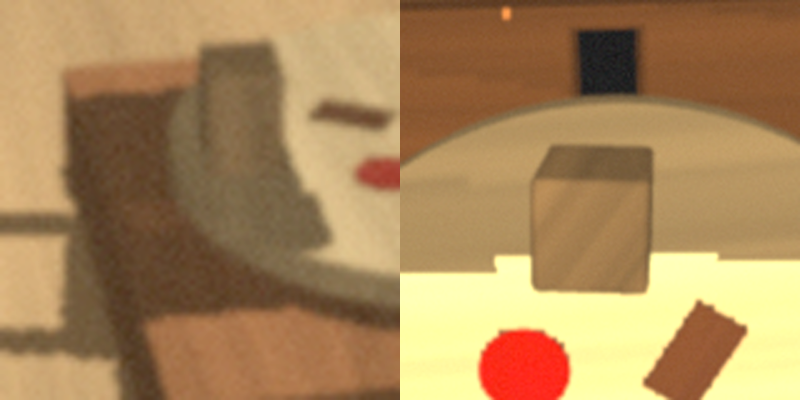

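The final crops show the knob sitting on the wheel with the wheel locked. It leans about 3° towards −y, because the wheel's drive takes up the slot clearance. I'll seat it once more with a gentle push on its top using the shut fingers.

Call:
play_rows:
  plan:
    - [[0, 0, 0, 0, 0, 0, -1], [0, 0, 0, 0, 0, 0, -1], [0, 0, 0, 0, 0, 0, -1], [0, 0, 0, 0, 0, 0, -1], [0, 0, 0, 0, 0, 0, -1], [0, 0, -0.4, 0, 0, 0, -1], [0, 0, -0.4, 0, 0, 0, -1], [0, 0, -0.4, 0, 0, 0, -1], [0, 0, -0.3, 0, 0, 0, -1], [0, 0, -0.16, 0, 0, 0, -1], [0, 0, 0, 0, 0, 0, -1], [0, 0, 0, 0, 0, 0, -1]]

```text
time_s: 32.65
position: [0.4945, 0.0443, 0.1272]
tcp_rot: [[-1.0, 0.0, 0.001], [0.0, 1.0, -0.0], [-0.001, -0.0, -1.0]]
force: [0.2, -0.2, 0.4]
opening: 0.029
```

```bash
python3 - <<'E'
from h import *
st()
w=cv2.imread("pics/w5.png")
K=np.array(camera_params("wrist")["intrinsics"]);M=np.array(camera_params("wrist")["mount"])
px=np.float32([(292.8,222),(340,222),(300,209.2),(340.8,209.2),(293.2,265.2),(339.2,266.4)])
X=np.float32([(-15,-15,22.5),(-15,15,22.5),(-15,-15,-22.5),(-15,15,-22.5),(15,-15,22.5),(15,15,22.5)])/1000
ok,r,t=cv2.solvePnP(X,px,K,None)
R=np.diag([-1,1,-1])@M[:3,:3]@cv2.Rodrigues(np.array([.0085,0,0]))[0]@cv2.Rodrigues(r)[0]
print("knob z axis",R[:,2],"tilt",np.degrees(np.arccos(R[2,2])),"yaw x",R[:,0])
E
```

```text
32.65 p [0.4945 0.0443 0.1272] F [ 0.2  -0.18  0.42] op 0.029
knob z axis [-0.0273895  -0.05535519  0.99809099] tilt 3.5408802146341416 yaw x [ 9.99624698e-01 -9.89892433e-04  2.73766919e-02]
```

Call:
play_rows:
  plan:
    - [[0, 0.06, -0.04, 0, 0, 0, -1], [0, 0, -0.04, 0, 0, 0, -1], [0, 0, 0, 0, 0, 0, -1]]

```text
time_s: 32.95
position: [0.4942, 0.0475, 0.1231]
tcp_rot: [[-1.0, -0.0, 0.0], [-0.0, 1.0, -0.0], [-0.0, -0.0, -1.0]]
force: [0.3, 0.3, 0.2]
opening: 0.006
```

Call:
play_rows:
  plan:
    - [[0, 0, -0.02, 0, 0, 0, -1], [0, 0, 0, 0, 0, 0, -1], [0, 0, 0, 0, 0, 0, -1]]

```text
time_s: 33.25
position: [0.4941, 0.0474, 0.1219]
tcp_rot: [[-1.0, 0.0, 0.0], [0.0, 1.0, -0.0], [-0.0, -0.0, -1.0]]
force: [-0.3, 0.6, -0.6]
opening: 0.006
```

Call:
play_rows:
  plan:
    - [[0, 0, -0.02, 0, 0, 0, -1], [0, 0, 0, 0, 0, 0, -1], [0, 0, 0, 0, 0, 0, -1]]

```text
time_s: 33.55
position: [0.4941, 0.0474, 0.1208]
tcp_rot: [[-1.0, 0.0, -0.0], [0.0, 1.0, 0.0], [0.0, 0.0, -1.0]]
force: [0.6, 0.5, -0.2]
opening: 0.002
```

Call:
play_rows:
  plan:
    - [[0, 0, -0.02, 0, 0, 0, -1], [0, 0, 0, 0, 0, 0, -1], [0, 0, 0, 0, 0, 0, -1]]

```text
time_s: 33.85
position: [0.4943, 0.0474, 0.12]
tcp_rot: [[-1.0, 0.0, 0.0], [0.0, 1.0, 0.0], [-0.0, 0.0, -1.0]]
force: [-0.4, 0.4, 2.5]
opening: 0.004
```

Call:
play_rows:
  plan:
    - [[0, 0, -0.02, 0, 0, 0, -1], [0, 0, 0, 0, 0, 0, -1], [0, 0, 0, 0, 0, 0, -1]]

```text
time_s: 34.15
position: [0.4944, 0.0475, 0.1192]
tcp_rot: [[-1.0, 0.0, 0.001], [0.0, 1.0, 0.0], [-0.001, 0.0, -1.0]]
force: [-1.3, 0.6, 4.4]
opening: 0.009
```

Call:
play_rows:
  plan:
    - [[0, 0, -0.02, 0, 0, 0, -1], [0, 0, 0, 0, 0, 0, -1], [0, 0, 0.01, 0, 0, 0, -1], [0, 0, 0.01, 0, 0, 0, -1], [0, 0, 0.01, 0, 0, 0, -1], [0, 0, 0.01, 0, 0, 0, -1], [0, 0, 0.01, 0, 0, 0, -1], [0, 0, 0.01, 0, 0, 0, -1], [0, 0, 0.02, 0, 0, 0, -1], [0, 0, 0.02, 0, 0, 0, -1]]

```text
time_s: 35.15
position: [0.4941, 0.0474, 0.1229]
tcp_rot: [[-1.0, 0.0, -0.0], [0.0, 1.0, -0.0], [0.0, -0.0, -1.0]]
force: [-0.9, -0.1, -0.4]
opening: 0.004
```

Call:
play_rows:
  plan:
    - [[0, 0, 0.1, 0, 0, 0, -1], [0, 0, 0.3, 0, 0, 0, -1], [0, 0, 0.4, 0, 0, 0, -1], [0, 0, 0.4, 0, 0, 0, -1], [0, 0, 0.4, 0, 0, 0, -1], [0, 0, 0.4, 0, 0, 0, 1], [0, 0, 0, 0, 0, 0, 1], [0, 0, 0, 0, 0, 0, 1], [0, 0, 0, 0, 0, 0, 1], [0, 0, 0, 0, 0, 0, 1]]

```text
time_s: 36.15
position: [0.4933, 0.0475, 0.2218]
tcp_rot: [[-1.0, 0.0, -0.002], [0.0, 1.0, 0.0], [0.002, 0.0, -1.0]]
force: [0.8, -0.2, -1.1]
opening: 0.37
```

```bash
python3 - <<'E'
from wa import *
import sd
s=st();c=cam("wrist",s);w=capture("wrist")[:,:,::-1].copy();cv2.imwrite("pics/w6.png",w)
watch(3)
b=capture("side")[:,:,::-1];p=b.astype(float).sum(2)[:,366:374].mean(1);print("side rim",sd.half(p[217:228],400,246,217),sd.half(p[226:233],246,163,226))
print([np.round(proj(c,(.479,y,z)),1) for z in(.0755,.1205) for y in(.028,.058)])
g=cv2.cvtColor(w,cv2.COLOR_BGR2GRAY)
for r in range(206,240,4):
    x=np.abs(np.diff(cv2.GaussianBlur(g,(3,3),0).astype(int)[r,280:360]));print(r,[(280+int(i),int(x[i])) for i in sorted(np.argsort(x)[-4:])])
E
```

```text
36.15 p [0.4933 0.0475 0.2218] F [ 0.78 -0.19 -1.11] op 0.37
t 36.35 rot [-116.3 -116.3 -116. ] speed 3.0 togo 356.6
F [-0.34  0.02  0.01] z 0.2221 xy [0.4937 0.0474]
side rim 223.2 229.48
[array([293.5, 201.9]), array([334.4, 201.9]), array([289. , 215.8]), array([336.5, 215.8])]
206 [(295, 9), (296, 12), (334, 8), (335, 10)]
210 [(293, 15), (294, 16), (335, 19), (336, 20)]
214 [(291, 16), (292, 13), (335, 19), (336, 18)]
218 [(288, 10), (335, 16), (336, 16), (337, 8)]
222 [(332, 8), (333, 11), (335, 16), (336, 14)]
226 [(332, 8), (333, 10), (335, 16), (336, 14)]
230 [(332, 9), (333, 11), (335, 16), (336, 15)]
234 [(332, 8), (333, 9), (335, 19), (336, 12)]
238 [(288, 9), (333, 9), (335, 18), (336, 12)]
```

```bash
python3 - <<'E'
from wa import *
a=cv2.imread("pics/top0.png").astype(int);b=capture("top")[:,:,::-1].astype(int)
for n,(x,y) in dict(thick=(400,253),thin=(416,303),disc=(374,156),square=(417,182),cross=(404,348),blue=(461,242)).items():
    print(n,np.abs(a-b)[y-18:y+18,x-18:x+18].mean().round(1))
watch(4);hand_in()
E
```

```text
thick 13.4
thin 13.6
disc 13.3
square 13.6
cross 14.2
blue 14.4
t 36.65 rot [-116. -116. -116. -116.] speed 0.1 togo 356.6
F [ 0.05  0.33 -0.24] z 0.2228 xy [0.4941 0.0474]
the job is handed in; nothing more can be done
```

The locking pin is in the slot with its knob down on the wheel, the wheel is locked, and the job is handed in at about 37 s of the 64 s allowed.

**What I did:**
- **Slowing the wheel:** I took the wooden pin from the rack's middle hole and pressed its foot on the wheel above the slot with about 4–6 N. That slowed it from 74°/s to 21–28°/s, well under half speed.
- **Locking it:** The foot dropped into the hole and stopped the wheel. I then pushed the pin down until it met a firm stop, peaking at about 9 N.
- **Letting go:** I eased the pin against the slot wall so it would not jump, opened the gripper, and seated the knob once more with shut fingers at about 4–6 N. The arm is now well clear.

**Last checks:**
- **Wheel:** It stands still, at 0.1°/s.
- **Knob:** On the last push, contact on the knob top came at z ≈ 0.120 m, so its underside is at about 0.075 m, which is level with the wheel's top.
- **Other parts:** The top view around the pegs, puzzle pieces and blue look-alike shows no local change, only an even brightness shift.

**What was not perfect:**
- **Lean:** The pin leans about 2.5–3° because the wheel's drive takes up the slot clearance. The last push brought it down only a little, from about 3.5°.
- **Wheel height:** Friction on the pin leaves the wheel about 1–2 mm below its free height.
- **Conflicting readings:** I never saw the gap under the knob directly. The wrist camera's absolute wheel height disagreed with the side view by about 3 mm. I relied on the side view and the contact forces instead.

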